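# Rock a stuck anvil out of its jaw holder

## Task

The square-headed steel anvil is stuck in its jaw holder. Grip it by the head, rock it side to side until both jaws have been pushed back far enough to free its foot, then lift it out and finish still holding it, upright and still, right above its holder with its foot just clear of the jaws (about 15 mm). Do not touch the holders or jaws with the gripper, and leave the round-headed anvil and the other things on the bench alone.

Things in the scene. Friction and masses are not known exactly. Their poses are not given: they have to be found in the camera images.
- anvil_head (a point): Centre of the stuck anvil's square head (30 x 30 mm, 40 mm tall). The anvil is one loose bare steel piece, about 0.4 kg, 108 mm tall: head, then a flat neck 12 mm thick (x), 24 mm wide (y) down through the jaws, then a barrel foot whose axis is 74 mm below this point. Axes: z up along the anvil, y along the foot, x the direction it rocks; as the holder's at the start
- anvil_foot (a point): Middle of the anvil's barrel foot (a lying cylinder, diameter 28 mm, 30 mm long along y), on its axis, 14 mm above the anvil's underside and 74 mm below the head's centre. While the foot is in the trough the anvil rocks about this point (about y)
- holder_seat (a point): Where the middle of the foot rests in the stuck anvil's holder, 24 mm above the bench. Holder: fixed dark steel block, 136 (x) by 60 mm (y), 56 mm tall. Axes: z up, x along the jaws' sliding (the rocking direction), y along the trough. Jaw tops are 32 mm, undersides 13 mm above this point, jaws 36 mm wide in y. The foot is clear of the jaws when its middle is over 46 mm above this point
- holder_jaw_pos (a joint): Jaw on the holder's +x side: how far it is pushed back (m), 0 closed (inner face 7 mm from the middle, overhanging the foot, so a straight pull only jams), at most 0.0115. Bright steel block with stiff friction (12 N), no spring: stays where the leaning neck pushes it. Lets the foot pass beyond 0.007; a lean of 0.26 rad pushes it to about 0.008, 0.32 rad to 0.010
- holder_jaw_neg (a joint): The like jaw on the holder's -x side: how far it has been pushed back towards -x (m), 0 = closed. Both jaws must be pushed back, one with each lean
- spare_head (a point): Centre of the round head (diameter 34 mm, 40 mm tall) of the other anvil, which sits in a like holder on the same bench and is to be left alone. Its head's centre is 98 mm above the bench
- spare_holder_seat (a point): The same point of the other, round-headed anvil's holder, which has the same shape and size as the first; leave it alone
- disc_a_center (a point): Steel test disc, diameter 48 mm, 10 mm tall, lying on the bench; leave alone
- disc_b_center (a point): Brass test disc, diameter 52 mm, 12 mm tall, lying on the bench; leave alone
- vblock: Small dark steel V-block, 50 x 40 x 37 mm, origin at its underside; leave alone
- oil: Small white bottle, diameter 44 mm, 100 mm tall, origin at its underside; leave alone
- caliper: Caliper lying flat, 200 mm long, origin at the middle of its underside; leave alone
- driver: Screwdriver lying flat; leave alone
There are look-alikes about, which are no part of the job. What is shaped like the part that bears holder_seat but yellow is not meant. Leave any black look-alike of the part that bears anvil_head alone.

How it is judged:
On the way, in this order (a step that is already met when the one before it is completed fails the run):
1. The anvil leans to one side by more than 0.12 rad, its foot still in the trough (angle between anvil_foot's own z axis and vertical above 0.12 rad and z of anvil_foot in the frame of holder_seat below 0.008 m), for 0.05 s.
2. Both jaws have been pushed back by more than 5 mm, the foot still in the trough (value of joint each of holder_jaw_pos, holder_jaw_neg above 0.005 m and z of anvil_foot in the frame of holder_seat below 0.008 m), for 0.05 s.
At the end, for the whole second after the job is handed in: The fingers hold the square-headed anvil, still (below 20 mm/s) and upright within 0.17 rad, its foot's underside 3 to 35 mm above the tops of the jaws and within 25 mm sideways of the middle of its holder, touching nothing of the holder; both jaws stand pushed back by more than 5 mm (z of anvil_foot in the frame of holder_seat between 0.049 and 0.081 m and horizontal distance between anvil_foot and holder_seat below 0.025 m and angle between anvil_foot's own z axis and vertical below 0.17 rad and linear speed of anvil below 0.02 m/s and contact force between anvil and the fingers above 1 N and contact force between anvil and holder below 0.1 N and value of joint each of holder_jaw_pos, holder_jaw_neg above 0.005 m); the arm keeps its last pose, push and grip.
It fails at once if The gripper presses on a holder or its jaws with more than 2 N (contact force between the fingers and holder above 2 N or contact force between the fingers and spare_holder above 2 N).
It fails at once if The round-headed anvil is moved by more than 10 mm (distance of spare_head from where it was at the start of the episode above 0.01 m).
It fails at once if Another thing on the bench is moved by more than 20 mm (distance of any of disc_a_center, disc_b_center, vblock, oil, caliper, driver from where it was at the start of the episode above 0.02 m).
It also fails if it takes over 51 s, if anything falls off the work surface, if the arm or the gripper's body presses on something with over 40 N, if the wrist force passes 120 N, or if a joint passes its speed limit or range.

## Robot

A 7-joint arm with a two-finger parallel gripper is mounted at the origin on the work surface. World frame = base frame: x ahead of the robot, y to its left, z up, the work surface at z = 0. Lengths are in m, angles in rad, forces in N, time in s.
With the tool pointing down it reaches from about 0.425 to 0.875 m from the base axis. Payload 4.7 kg.
Tool frame: the origin (TCP) lies at the very end of the fingers, on their centre line; the grasp point (between the pads) lies 19 mm behind it; z points along the fingers, y is the line along which they close (so a half turn about z gives the same grasp; the last joint's range is limited). The gripper opens to 87 mm and grips with 3 to 60 N. Pads are 19 mm wide; open, the fingers measure 117 mm over their backs; the gripper's body (75 mm by 190 mm) begins 51 mm behind the grasp point.
Start: joints at [-1.301, 0.321, -0.07, 1.45, 0.023, 1.371, -0.057], TCP at [0.164, 0.629, 0.223] pointing down, gripper open.
Joint ranges: [-2.86, 2.86], [-0.3, 2.09], [-1.38, 1.24], [0.06, 2.45], [-1.56, 4.7], [0.09, 2.05], [-2.69, 2.69]. Speed limits (rad/s): [2.57, 2.57, 3.14, 3.14, 3.14, 3.14, 3.14].

## Interface

Orientations are given as a rotation vector (axis times angle).
In Python, from bench import ctrl, vision gives the robot as it stands.
- The arm moves only by the tool jog_arm, never from a script. Its argument "increments" is a list of rows, each an object of numbers: "tx", "ty", "tz": the shift along the tool's x, y, z in mm; "wx", "wy", "wz": the turn, a rotation vector about the tool's x, y, z in rad; "gripper": the opening, from 0 (shut) to 1 (fully open). In form: [{"tx": .., "ty": .., "tz": .., "wx": .., "wy": .., "wz": .., "gripper": ..}, ...]. A call has exactly 5 rows; each row is the pose to reach, as a shift and turn from the pose commanded when the call began, along the tool's axes at that moment; what a row does not reach only later rows make up. A row lasts 1/12 s, in which the tool goes at most 41.7 mm and 7.16 degrees, less where a joint would pass 70% of its speed; a pose out of reach is approached as far as the arm can. A call with a gripper value outside its range is refused whole. The fingers move at their own pace and stop on an object; "grip_force" is the grip in N (left out, the last holds). Time passes only in rows, so rows that repeat a pose let the fingers close, or fill a call up. It gives the time, the measured TCP pose, the force, the opening and the grip force at its end, in the units of the state.
- ctrl.get_state(): the state, without advancing time (a new reading comes with each control period).
- vision.get_image(name): name is "scene" or "top"; returns a dict with "color" (384x512x3 uint8, blue, green, red), "fx", "fy", "cx", "cy" (pixels), "extrinsics" (4x4, takes a point from world to camera coordinates). Camera axes: x right, y down, z forward; pixel columns grow to the right and rows downward; lengths in m; the calibration is good to about 2 mm. A picture is of the moment at which its call begins. There is no depth.
- ctrl.close_job(): hands the job in; it is judged then, once.
Trained networks look in the newest picture that a camera, given by its name, has taken for a name from the list of things; names that differ only in an ending like _2 or _b are one class to them, and where a whole thing is asked for, a point or a joint stands for the part that bears it (a point fixed in the world has none). Each returns a list of dicts, best first, with "conf" (0 to 1); they miss things now and then, are a little off and sometimes report something else, mostly with a low value. They report only what shows in the picture. A call takes as long as a camera call. They do not tell look-alikes from the thing itself.
- vision.spot_in(camera, thing): "bbox" ([left, top, right, bottom] in pixels, round what is visible of it).
The state is a dict: "time": time; "joint_positions": joint angles; "qd": joint speeds; "joint_torque": joint torques, N m; "position": TCP position; "tool_rot": TCP orientation; "ft_force": force on the tool from outside, world axes, zero at the start; "torque": the same for the moment, N m; "grip_width": opening from 0.0 (shut) to 1.0 (fully open); "grip_force": force on a finger pad.
Only numpy, scipy, OpenCV 4.12 (cv2) and the standard library are available. Lean on these libraries where they do the work, as an engineer would, in place of code of your own. Each camera call takes 0.05 s, during which the arm holds its last target. There are 200 camera calls.

## Working session

There is one attempt and no reset: what is moved stays moved. The work goes in short steps, Python scripts to look and compute and a tool call to move; the robot and the scene stay as the last step left them, time stands still between calls to the robot, and variables do not carry over. Pictures are saved under pics/ and viewed, at most 10 in all, crops included, and the job is handed in when it is done.

Besides the shell and the picture viewer there is one more tool, called after ">>>" by a JSON object that holds its "api" and its "payload". jog_arm: Moves the arm, as the interface text tells. Its arguments: {"type":"object","properties":{"increments":{"type":"array"},"grip_force":{"type":"number"}},"required":["increments"]}

```bash
mkdir -p pics; cat > h.py <<'E'
import numpy as np, cv2
from bench import ctrl, vision
def ray(im,u,v):
    E=np.array(im["extrinsics"]);R,t=E[:3,:3],E[:3,3]
    d=R.T@np.array([(u-im["cx"])/im["fx"],(v-im["cy"])/im["fy"],1.]);return -R.T@t,d
def at_z(im,u,v,z):
    o,d=ray(im,u,v);return o+d*(z-o[2])/d[2]
def proj(im,p):
    E=np.array(im["extrinsics"]);c=E[:3,:3]@np.array(p)+E[:3,3]
    return np.array([im["fx"]*c[0]/c[2]+im["cx"],im["fy"]*c[1]/c[2]+im["cy"]])
def tri(rs):
    A=0;b=0
    for o,d in rs:
        d=d/np.linalg.norm(d);P=np.eye(3)-np.outer(d,d);A=A+P;b=b+P@o
    return np.linalg.solve(A,b)
E
python3 - <<'E'
from h import *
for c in("scene","top"):
    im=vision.get_image(c);cv2.imwrite(f"pics/{c}0.png",cv2.resize(im["color"],(800,600),interpolation=cv2.INTER_CUBIC))
    print(c,"cam at",ray(im,0,0)[0].round(3),im["fx"])
    for n in("anvil_head","spare_head","holder_jaw_pos","oil"):
        for r in vision.spot_in(c,n): print(n,np.round(r["bbox"]),round(r["conf"],2))
s=ctrl.get_state();print({k:np.round(v,3) for k,v in s.items()})
E
```

```text
scene cam at [ 1.21  -0.526  0.939] 452.32377154061
anvil_head [316. 159. 329. 185.] 0.79
anvil_head [273. 171. 290. 204.] 0.56
spare_head [203. 213. 217. 237.] 0.58
holder_jaw_pos [318. 174. 340. 188.] 0.62
holder_jaw_pos [300. 114. 315. 123.] 0.54
oil [221. 296. 241. 332.] 0.71
top cam at [0.406 0.011 1.721] 490.5002397924741
anvil_head [189. 175. 203. 190.] 0.61
anvil_head [224. 193. 234. 200.] 0.44
spare_head [303. 180. 310. 193.] 0.54
spare_head [190. 177. 200. 192.] 0.38
holder_jaw_pos [188. 171. 194. 178.] 0.64
holder_jaw_pos [181. 163. 217. 202.] 0.64
holder_jaw_pos [138. 248. 155. 262.] 0.57
oil [322. 121. 336. 136.] 0.44
{'time': np.float64(0.5), 'joint_positions': array([-1.301,  0.321, -0.07 ,  1.451,  0.023,  1.371, -0.057]), 'qd': array([-0.   ,  0.002,  0.   , -0.003, -0.002,  0.   ,  0.   ]), 'joint_torque': array([-1.0000e-03, -4.9061e+01, -4.0300e-01, -3.1246e+01, -6.4000e-02,
        3.5000e-02,  0.0000e+00]), 'position': array([0.165, 0.629, 0.223]), 'tool_rot': array([0.401, 3.116, 0.   ]), 'ft_force': array([ 0.515,  0.818, -0.751]), 'torque': array([ 0.039,  0.012, -0.024]), 'grip_force': np.float64(0.0), 'grip_width': np.float64(1.0)}
```

View pics/scene0.png

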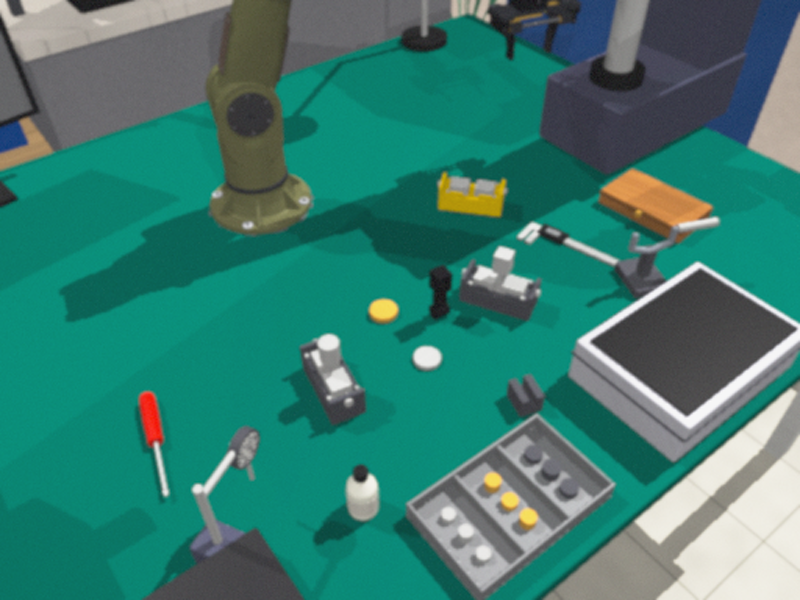

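View pics/top0.png

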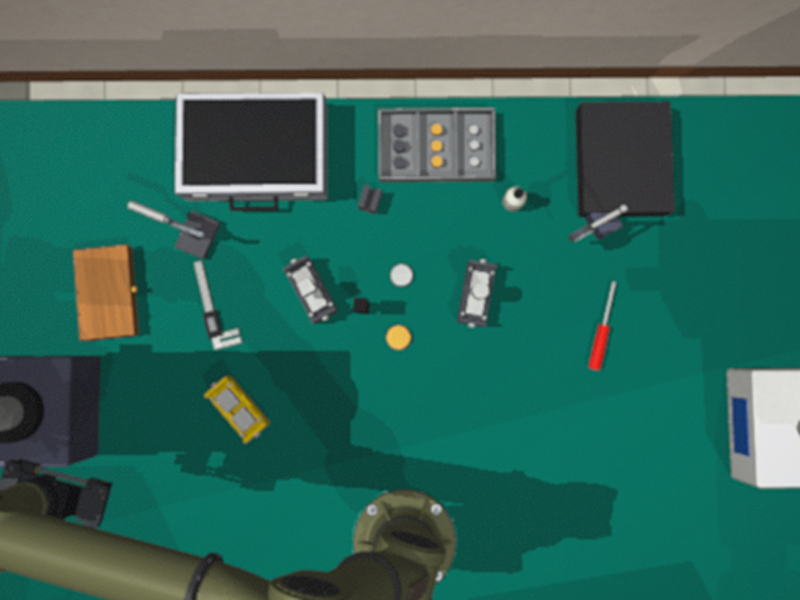

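The scene view (800 px) shows three anvils. The square steel one in the dark holder is at scene (502,262), top (310,288). The round-headed spare is at scene (329,348), top (480,288). The black look-alike stands free at scene (440,290), top (361,305). The yellow holder at scene (472,195) is a decoy. The first one fits: bare steel, square head, dark holder. I'll confirm it in one crop.

```bash
python3 - <<'E'
from h import *
a=vision.get_image("scene");b=vision.get_image("top")
A=cv2.resize(a["color"][150:210,285:355],None,fx=5.7,fy=5.7,interpolation=cv2.INTER_CUBIC)[:340,:399]
B=cv2.resize(b["color"][155:215,165:235],None,fx=5.7,fy=5.7,interpolation=cv2.INTER_CUBIC)[:340,:399]
cv2.imwrite("pics/crop1.png",np.hstack([A,B]))
h=tri([ray(a,322.5,167),ray(b,197,182.5)]);print(h, proj(a,h),proj(b,h))
E
```

```text
[0.55682876 0.19949367 0.10238761] [321.9333933  167.04246467] [196.63634551 182.19058008]
```

View pics/crop1.png

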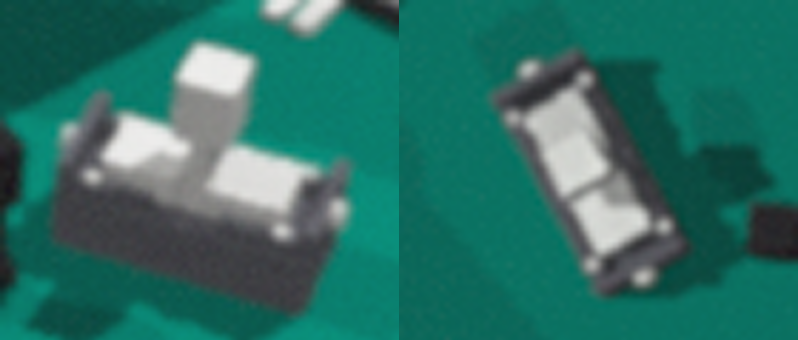

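The left half shows a square steel head, around crop (215,75), in the dark holder. The right half shows the holder from above, with corners at about (493,98), (580,50), (690,245) and (600,297). It is the one meant. Now the centre and yaw, checked against both views.

```bash
python3 - <<'E'
from h import *
from scipy.optimize import least_squares
a=vision.get_image("scene");b=vision.get_image("top")
T=lambda u,v:(165+(u-399)/5.7-.4,155+v/5.7-.4)
S=lambda u,v:(285+u/5.7-.4,150+v/5.7-.4)
for z in(.05,.056,.065):
    P=np.array([at_z(b,*T(*c),z) for c in((493,98),(580,50),(690,245),(600,297))])
    print(z,P.mean(0),[round(float(np.linalg.norm(P[i]-P[i-1])),4) for i in range(4)],[np.degrees(np.arctan2(*(P[i]-P[j])[1::-1])).round(1) for i,j in((2,1),(3,0),(1,0),(2,3))])
print("head top from top", at_z(b,*T(574,164),.118), "scene",at_z(a,*S(216,68),.118))
print("tri",tri([ray(b,*T(574,164)),ray(a,*S(216,68))]))
Q=[at_z(a,*S(*c),z) for c,z in(((55,240),0),((300,315),0))]
print("bottom edge",Q,np.degrees(np.arctan2(*(Q[1]-Q[0])[1::-1])),np.linalg.norm(Q[1]-Q[0]))
from scipy.spatial.transform import Rotation as R
print(R.from_rotvec(ctrl.get_state()["tool_rot"]).as_matrix().round(3))
E
```

```text
0.05 [0.55266718 0.20017276 0.05      ] [0.1363, 0.0595, 0.1353, 0.0619] [np.float64(-150.8), np.float64(-151.8), np.float64(-61.2), np.float64(-60.3)]
0.056 [0.55214117 0.19949331 0.056     ] [0.1358, 0.0593, 0.1348, 0.0617] [np.float64(-150.8), np.float64(-151.8), np.float64(-61.2), np.float64(-60.3)]
0.065 [0.55135216 0.19847415 0.065     ] [0.1351, 0.059, 0.1341, 0.0614] [np.float64(-150.8), np.float64(-151.8), np.float64(-61.2), np.float64(-60.3)]
head top from top [0.55151963 0.2020439  0.118     ] scene [0.55288005 0.20327969 0.118     ]
tri [0.55214403 0.20277404 0.11767543]
bottom edge [array([0.50817398, 0.14648201, 0.        ]), array([0.62518188, 0.20891902, 0.        ])] 28.08498877723722 0.1326243952715792
[[-0.967  0.253  0.   ]
 [ 0.253  0.967  0.   ]
 [-0.     0.    -1.   ]]
```

Both views agree: holder centre about (0.552, 0.201), rocking axis at 28.7°, head top at z 0.118 (expected 0.118). Moving over with tool y along the rocking axis.

>>> {"api": "jog_arm", "payload": {"increments": [{"tx":-32,"ty":-21,"wz":0.058,"gripper":1},{"tx":-64,"ty":-42,"wz":0.116,"gripper":1},{"tx":-96,"ty":-63,"wz":0.174,"gripper":1},{"tx":-128,"ty":-84,"wz":0.232,"gripper":1},{"tx":-160,"ty":-105,"wz":0.29,"gripper":1}]}}

```text
validation failed for argument at $.in...
```

```bash
cat >> h.py <<'E'
from scipy.spatial.transform import Rotation as Rn
def go(p,yaw,lean=0):
    "tool-axis shift (mm) and turn to world pos p, tool y at yaw deg, leaned toward +tool-y by lean"
    s=ctrl.get_state();R0=Rn.from_rotvec(s["tool_rot"]).as_matrix()
    y=np.array([np.cos(np.radians(yaw)),np.sin(np.radians(yaw)),0]);z=np.array([0,0,-1.])
    up=np.cos(lean)*-z+np.sin(lean)*y; yy=np.cos(lean)*y+np.sin(lean)*z
    Rt=np.column_stack([np.cross(yy,-up),yy,-up])
    print("t",s["time"],"pos",np.round(s["position"],4),"shift",(R0.T@(np.array(p)-s["position"])*1000).round(1),"turn",Rn.from_matrix(R0.T@Rt).as_rotvec().round(4),"F",np.round(s["ft_force"],1),"grip",round(s["grip_width"],3),round(s["grip_force"],1),"q6",round(s["joint_positions"][5],2))
E
python3 -c "
from h import *
go([.552,.201,.18],28.7)"
```

```text
t 0.7 pos [0.1645 0.6289 0.2226] shift [-483.2 -315.9   42.6] turn [ 1.000e-04 -0.000e+00  8.141e-01] F [-0.9  0.2 -0.2] grip 0.999 0.0 q6 1.37
```

>>> {"api": "jog_arm", "payload": {"increments": [{"tx":-32,"ty":-21,"tz":0,"wx":0,"wy":0,"wz":0.058,"gripper":1},{"tx":-64,"ty":-42,"tz":0,"wx":0,"wy":0,"wz":0.116,"gripper":1},{"tx":-96,"ty":-63,"tz":0,"wx":0,"wy":0,"wz":0.174,"gripper":1},{"tx":-128,"ty":-84,"tz":0,"wx":0,"wy":0,"wz":0.232,"gripper":1},{"tx":-160,"ty":-105,"tz":0,"wx":0,"wy":0,"wz":0.29,"gripper":1}]}}

```text
time: 1.12
position: [0.2937, 0.4853, 0.2228]
tool_rot: [0.851, 3.024, 0.001]
ft_force: [0.3, 0.2, 0.3]
grip_width: 1.003
grip_force: 0.0
```

```bash
python3 -c "
from h import *
go([.552,.201,.18],28.7)"
```

```text
t 1.1167 pos [0.2937 0.4853 0.2228] shift [-368.6 -108.    42.7] turn [ 6.000e-04 -2.000e-04  5.215e-01] F [0.3 0.2 0.3] grip 1.003 0.0 q6 1.33
```

>>> {"api": "jog_arm", "payload": {"increments": [{"tx":-37,"ty":-11,"tz":0,"wx":0,"wy":0,"wz":0.052,"gripper":1},{"tx":-74,"ty":-22,"tz":0,"wx":0,"wy":0,"wz":0.104,"gripper":1},{"tx":-111,"ty":-32,"tz":0,"wx":0,"wy":0,"wz":0.156,"gripper":1},{"tx":-148,"ty":-43,"tz":0,"wx":0,"wy":0,"wz":0.208,"gripper":1},{"tx":-184,"ty":-54,"tz":0,"wx":0,"wy":0,"wz":0.26,"gripper":1}]}}

```text
time: 1.53
position: [0.4232, 0.3435, 0.223]
tool_rot: [1.236, 2.888, 0.002]
ft_force: [0.1, 1.0, 0.4]
grip_width: 1.003
grip_force: 0.0
```

```bash
python3 -c "
from h import *
go([.552,.201,.18],28.7)"
```

```text
t 1.5333 pos [0.4232 0.3435 0.223 ] shift [-192.    -5.2   43. ] turn [ 1.000e-03 -2.000e-04  2.613e-01] F [0.1 1.  0.4] grip 1.003 0.0 q6 1.33
```

>>> {"api": "jog_arm", "payload": {"increments": [{"tx":-39,"ty":-1,"tz":4,"wx":0,"wy":0,"wz":0.052,"gripper":1},{"tx":-78,"ty":-2,"tz":10,"wx":0,"wy":0,"wz":0.104,"gripper":1},{"tx":-117,"ty":-3,"tz":20,"wx":0,"wy":0,"wz":0.156,"gripper":1},{"tx":-156,"ty":-4,"tz":30,"wx":0,"wy":0,"wz":0.208,"gripper":1},{"tx":-192,"ty":-5,"tz":43,"wx":-0.001,"wy":0,"wz":0.261,"gripper":1}]}}

```text
time: 1.95
position: [0.5532, 0.2013, 0.1802]
tool_rot: [1.601, 2.701, 0.005]
ft_force: [0.1, 0.6, 0.4]
grip_width: 1.001
grip_force: 0.0
```

```bash
python3 - <<'E'
from h import *
go([.552,.201,.082],28.7)
a=vision.get_image("scene");b=vision.get_image("top")
p=ctrl.get_state()["position"]
ims=[]
for im in(a,b):
    u,v=proj(im,p);print(u,v)
    u,v=int(u),int(v);ims.append(cv2.resize(im["color"][v-35:v+50,u-48:u+48],(396,350),interpolation=cv2.INTER_CUBIC))
cv2.imwrite("pics/c2.png",np.hstack(ims))
E
```

```text
t 1.95 pos [0.5532 0.2013 0.1802] shift [ 0.4 -1.5 98.2] turn [ 0.0035  0.0002 -0.0001] F [0.1 0.6 0.4] grip 1.001 0.0 q6 1.25
322.73153211140027 146.05327632292673
195.32784775927752 180.7948832910871
```

View pics/c2.png

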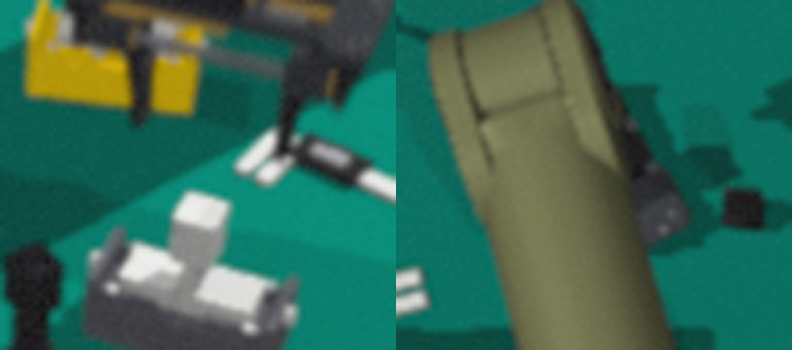

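The fingertips, at crop (138,115) and (285,150), straddle the head at (200,210), in line with the holder. Descending, then gripping.

>>> {"api": "jog_arm", "payload": {"increments": [{"tx":0,"ty":-1,"tz":25,"wx":0.003,"wy":0,"wz":0,"gripper":1},{"tx":0,"ty":-1,"tz":50,"wx":0.003,"wy":0,"wz":0,"gripper":1},{"tx":0,"ty":-1,"tz":75,"wx":0.003,"wy":0,"wz":0,"gripper":1},{"tx":0,"ty":-1,"tz":92,"wx":0.003,"wy":0,"wz":0,"gripper":1},{"tx":0,"ty":-1,"tz":99,"wx":0.003,"wy":0,"wz":0,"gripper":1}]}}

```text
time: 2.47
position: [0.5484, 0.2026, 0.0778]
tool_rot: [-1.594, -2.703, 0.008]
ft_force: [-0.0, -0.3, -0.8]
grip_width: 0.996
grip_force: 0.0
```

>>> {"api": "jog_arm", "payload": {"increments": [{"tx":0,"ty":0,"tz":0,"wx":0,"wy":0,"wz":0,"gripper":0.6},{"tx":0,"ty":0,"tz":0,"wx":0,"wy":0,"wz":0,"gripper":0.45},{"tx":0,"ty":0,"tz":0,"wx":0,"wy":0,"wz":0,"gripper":0.3},{"tx":0,"ty":0,"tz":0,"wx":0,"wy":0,"wz":0,"gripper":0.1},{"tx":0,"ty":0,"tz":0,"wx":0,"wy":0,"wz":0,"gripper":0}], "grip_force": 50}}

```text
time: 2.88
position: [0.5513, 0.2032, 0.0819]
tool_rot: [1.597, 2.705, 0.001]
ft_force: [-0.3, -0.1, 0.3]
grip_width: 0.707
grip_force: 0.0
```

```bash
python3 -c "
from h import *
go([.552,.201,.079],28.7)
print(ctrl.get_state()['torque'])"
```

```text
t 2.8833 pos [0.5513 0.2032 0.0819] shift [-2.2 -0.5  2.9] turn [ 0.0004 -0.0002  0.0032] F [-0.3 -0.1  0.3] grip 0.707 0.0 q6 1.07
[-0.05090915  0.00472199 -0.00218836]
```

>>> {"api": "jog_arm", "payload": {"increments": [{"tx":-2,"ty":0,"tz":2,"wx":0,"wy":0,"wz":0,"gripper":0},{"tx":-2,"ty":0,"tz":2,"wx":0,"wy":0,"wz":0,"gripper":0},{"tx":-2,"ty":0,"tz":2,"wx":0,"wy":0,"wz":0,"gripper":0},{"tx":-2,"ty":0,"tz":2,"wx":0,"wy":0,"wz":0,"gripper":0},{"tx":-2,"ty":0,"tz":2,"wx":0,"wy":0,"wz":0,"gripper":0}]}}

```text
time: 3.3
position: [0.5517, 0.2011, 0.0786]
tool_rot: [-1.597, -2.704, 0.002]
ft_force: [-0.0, 0.3, -1.2]
grip_width: 0.344
grip_force: 49.7
```

>>> {"api": "jog_arm", "payload": {"increments": [{"tx":0,"ty":0,"tz":0,"wx":0,"wy":0,"wz":0,"gripper":0},{"tx":0,"ty":0,"tz":0,"wx":0,"wy":0,"wz":0,"gripper":0},{"tx":0,"ty":0,"tz":0,"wx":0,"wy":0,"wz":0,"gripper":0},{"tx":0,"ty":0,"tz":0,"wx":0,"wy":0,"wz":0,"gripper":0},{"tx":0,"ty":0,"tz":0,"wx":0,"wy":0,"wz":0,"gripper":0}]}}

```text
time: 3.72
position: [0.5517, 0.2011, 0.0786]
tool_rot: [-1.597, -2.704, 0.002]
ft_force: [0.6, 0.3, 0.0]
grip_width: 0.341
grip_force: 49.7
```

```bash
python3 -c "
from h import *
go([.552,.201,.079],28.7)
print(ctrl.get_state()['torque'])"
```

```text
t 3.7167 pos [0.5517 0.2011 0.0786] shift [-0.2  0.3 -0.4] turn [-0.0016 -0.0001  0.0031] F [0.6 0.3 0. ] grip 0.341 49.7 q6 1.07
[ 0.02443432 -0.21955819 -0.03489558]
```

>>> {"api": "jog_arm", "payload": {"increments": [{"tx":0,"ty":3.6,"tz":0.1,"wx":0.066,"wy":0,"wz":0,"gripper":0},{"tx":0,"ty":7.2,"tz":0.5,"wx":0.132,"wy":0,"wz":0,"gripper":0},{"tx":0,"ty":10.7,"tz":1.1,"wx":0.198,"wy":0,"wz":0,"gripper":0},{"tx":0,"ty":14.2,"tz":1.9,"wx":0.264,"wy":0,"wz":0,"gripper":0},{"tx":0,"ty":17.7,"tz":2.9,"wx":0.33,"wy":0,"wz":0,"gripper":0}]}}

```text
time: 4.13
position: [0.5671, 0.2096, 0.0767]
tool_rot: [-1.495, -2.532, 0.428]
ft_force: [-2.0, -1.0, 5.5]
grip_width: 0.338
grip_force: 49.7
```

```bash
cat >> h.py <<'E'
def foot():
    s=ctrl.get_state();R=Rn.from_rotvec(s["tool_rot"]).as_matrix()
    print("t",round(s["time"],2),"foot",(np.array(s["position"])+R[:,2]*.0546).round(4),"lean y,x",np.arcsin(-R[2,1]).round(3),np.arcsin(R[2,0]).round(3),"F",np.round(s["ft_force"],1),"M",np.round(s["torque"],2),"grip",round(s["grip_width"],3))
E
python3 -c "
from h import *
foot()
im=vision.get_image('scene');cv2.imwrite('pics/c3.png',cv2.resize(im['color'][135:215,275:375],(700,560),interpolation=cv2.INTER_CUBIC));foot()"
```

```text
t 4.13 foot [0.5514 0.201  0.0252] lean y,x 0.335 0.0 F [-2.  -1.   5.5] M [-0.07 -0.15 -0.02] grip 0.338
t 4.18 foot [0.552  0.2013 0.0238] lean y,x 0.34 -0.001 F [-1.8 -1.  16.6] M [-1.32  1.45  0.14] grip 0.341
```

View pics/c3.png

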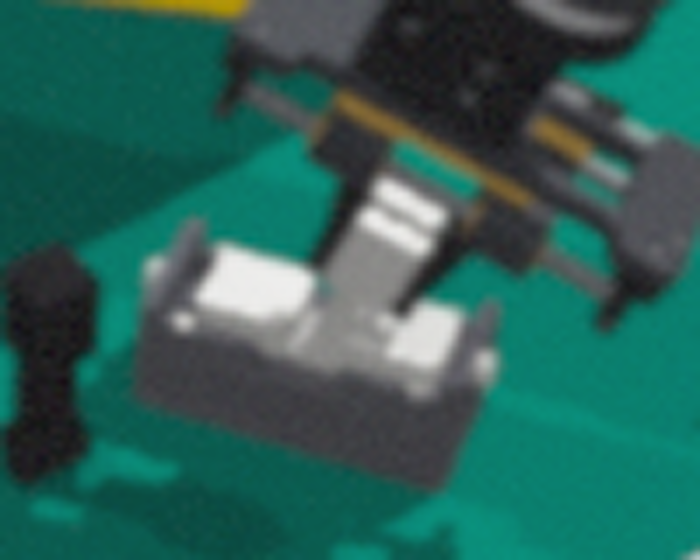

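The anvil leans right in the holder, with the head at (385,240) and the right jaw pushed back against the end plate at (430,335). The foot stays seated. Rocking the other way.

>>> {"api": "jog_arm", "payload": {"increments": [{"tx":0,"ty":-3.6,"tz":0.1,"wx":-0.066,"wy":0,"wz":0,"gripper":0},{"tx":0,"ty":-7.2,"tz":0.5,"wx":-0.132,"wy":0,"wz":0,"gripper":0},{"tx":0,"ty":-10.7,"tz":1.1,"wx":-0.198,"wy":0,"wz":0,"gripper":0},{"tx":0,"ty":-14.2,"tz":1.9,"wx":-0.264,"wy":0,"wz":0,"gripper":0},{"tx":0,"ty":-17.7,"tz":2.9,"wx":-0.33,"wy":0,"wz":0,"gripper":0}]}}

```text
time: 4.6
position: [0.5522, 0.2015, 0.0787]
tool_rot: [1.596, 2.704, 0.005]
ft_force: [3.3, 1.4, -3.0]
grip_width: 0.34
grip_force: 49.9
```

>>> {"api": "jog_arm", "payload": {"increments": [{"tx":0,"ty":-3.6,"tz":0.1,"wx":-0.066,"wy":0,"wz":0,"gripper":0},{"tx":0,"ty":-7.2,"tz":0.5,"wx":-0.132,"wy":0,"wz":0,"gripper":0},{"tx":0,"ty":-10.7,"tz":1.1,"wx":-0.198,"wy":0,"wz":0,"gripper":0},{"tx":0,"ty":-14.2,"tz":1.9,"wx":-0.264,"wy":0,"wz":0,"gripper":0},{"tx":0,"ty":-17.7,"tz":2.9,"wx":-0.33,"wy":0,"wz":0,"gripper":0}]}}

```text
time: 5.02
position: [0.5381, 0.1937, 0.0784]
tool_rot: [1.495, 2.531, 0.431]
ft_force: [2.1, 2.1, 5.5]
grip_width: 0.346
grip_force: 49.9
```

```bash
python3 -c "
from h import *
foot()
im=vision.get_image('scene');cv2.imwrite('pics/c4.png',cv2.resize(im['color'][135:215,275:375],(700,560),interpolation=cv2.INTER_CUBIC));foot()"
```

```text
t 5.02 foot [0.554  0.2024 0.0269] lean y,x -0.337 0.0 F [2.1 2.1 5.5] M [ 0.21 -0.1   0.03] grip 0.346
t 5.07 foot [0.5525 0.2015 0.0259] lean y,x -0.34 0.001 F [ 8.9  3.6 -8.7] M [ 0.66 -1.69 -0.1 ] grip 0.34
```

View pics/c4.png

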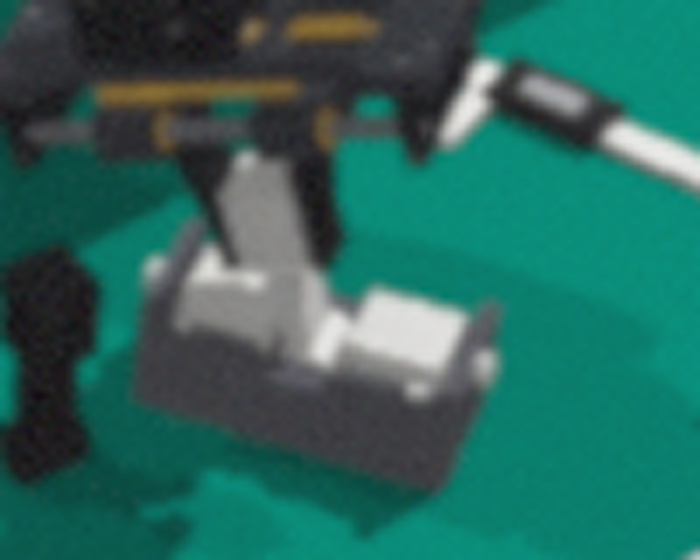

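Now the left jaw is pushed back too, and the gap beside the neck at (335,340) shows the right jaw stayed back. Going upright, then a small test lift.

>>> {"api": "jog_arm", "payload": {"increments": [{"tx":0,"ty":3.6,"tz":0.1,"wx":0.066,"wy":0,"wz":0,"gripper":0},{"tx":0,"ty":7.2,"tz":0.5,"wx":0.132,"wy":0,"wz":0,"gripper":0},{"tx":0,"ty":10.7,"tz":1.1,"wx":0.198,"wy":0,"wz":0,"gripper":0},{"tx":0,"ty":14.2,"tz":1.9,"wx":0.264,"wy":0,"wz":0,"gripper":0},{"tx":0,"ty":17.7,"tz":2.9,"wx":0.33,"wy":0,"wz":0,"gripper":0}]}}

```text
time: 5.48
position: [0.552, 0.2017, 0.0786]
tool_rot: [-1.596, -2.704, 0.004]
ft_force: [4.3, 1.8, -6.1]
grip_width: 0.338
grip_force: 50.0
```

>>> {"api": "jog_arm", "payload": {"increments": [{"tx":0,"ty":0,"tz":0,"wx":0,"wy":0,"wz":0,"gripper":0},{"tx":0,"ty":0,"tz":0,"wx":0,"wy":0,"wz":0,"gripper":0},{"tx":0,"ty":0,"tz":0,"wx":0,"wy":0,"wz":0,"gripper":0},{"tx":0,"ty":0,"tz":0,"wx":0,"wy":0,"wz":0,"gripper":0},{"tx":0,"ty":0,"tz":0,"wx":0,"wy":0,"wz":0,"gripper":0}]}}

```text
time: 5.9
position: [0.5517, 0.2014, 0.0785]
tool_rot: [1.598, 2.704, 0.003]
ft_force: [4.8, 3.4, -8.4]
grip_width: 0.342
grip_force: 50.0
```

```bash
python3 -c "
from h import *
foot()"
```

```text
t 5.9 foot [0.5518 0.2015 0.0239] lean y,x -0.002 0.001 F [ 4.8  3.4 -8.4] M [ 0.91 -1.58 -0.03] grip 0.342
```

>>> {"api": "jog_arm", "payload": {"increments": [{"tx":0,"ty":0,"tz":-5,"wx":0,"wy":0,"wz":0,"gripper":0},{"tx":0,"ty":0,"tz":-10,"wx":0,"wy":0,"wz":0,"gripper":0},{"tx":0,"ty":0,"tz":-15,"wx":0,"wy":0,"wz":0,"gripper":0},{"tx":0,"ty":0,"tz":-20,"wx":0,"wy":0,"wz":0,"gripper":0},{"tx":0,"ty":0,"tz":-20,"wx":0,"wy":0,"wz":0,"gripper":0}]}}

```text
time: 6.32
position: [0.5503, 0.2, 0.0992]
tool_rot: [-1.597, -2.703, 0.004]
ft_force: [-0.2, 0.4, -4.8]
grip_width: 0.339
grip_force: 50.0
```

```bash
python3 -c "
from h import *
foot()"
```

```text
t 6.32 foot [0.5501 0.2    0.0446] lean y,x 0.003 0.001 F [-0.2  0.4 -4.8] M [-0.06 -0.01  0.01] grip 0.339
```

>>> {"api": "jog_arm", "payload": {"increments": [{"tx":0,"ty":0,"tz":-10,"wx":0,"wy":0,"wz":0,"gripper":0},{"tx":0,"ty":0,"tz":-20,"wx":0,"wy":0,"wz":0,"gripper":0},{"tx":0,"ty":0,"tz":-30,"wx":0,"wy":0,"wz":0,"gripper":0},{"tx":0,"ty":0,"tz":-37,"wx":0,"wy":0,"wz":0,"gripper":0},{"tx":0,"ty":0,"tz":-41,"wx":0,"wy":0,"wz":0,"gripper":0}]}}

```text
time: 6.73
position: [0.552, 0.201, 0.1415]
tool_rot: [-1.597, -2.705, 0.001]
ft_force: [0.2, -0.0, -4.5]
grip_width: 0.34
grip_force: 50.0
```

>>> {"api": "jog_arm", "payload": {"increments": [{"tx":0,"ty":0,"tz":0,"wx":0,"wy":0,"wz":0,"gripper":0},{"tx":0,"ty":0,"tz":0,"wx":0,"wy":0,"wz":0,"gripper":0},{"tx":0,"ty":0,"tz":0,"wx":0,"wy":0,"wz":0,"gripper":0},{"tx":0,"ty":0,"tz":0,"wx":0,"wy":0,"wz":0,"gripper":0},{"tx":0,"ty":0,"tz":0,"wx":0,"wy":0,"wz":0,"gripper":0}]}}

```text
time: 7.15
position: [0.5512, 0.2009, 0.1392]
tool_rot: [-1.596, -2.704, 0.004]
ft_force: [-0.5, -0.1, -4.2]
grip_width: 0.344
grip_force: 50.0
```

```bash
python3 -c "
from h import *
foot()
im=vision.get_image('scene');cv2.imwrite('pics/c5.png',cv2.resize(im['color'][125:205,275:375],(700,560),interpolation=cv2.INTER_CUBIC));foot()
p=np.array([.5515,.2005,.085]);print('expected foot px in crop',(proj(im,p)-[275,125])*7)"
```

```text
t 7.15 foot [0.5511 0.2008 0.0846] lean y,x 0.003 0.0 F [-0.5 -0.1 -4.2] M [-0.01 -0.04  0.  ] grip 0.344
t 7.2 foot [0.5512 0.2009 0.0846] lean y,x 0.003 0.0 F [ 0.7 -0.4 -5.1] M [-0.12 -0.03 -0.  ] grip 0.337
expected foot px in crop [317.13145278 318.85414491]
```

View pics/c5.png

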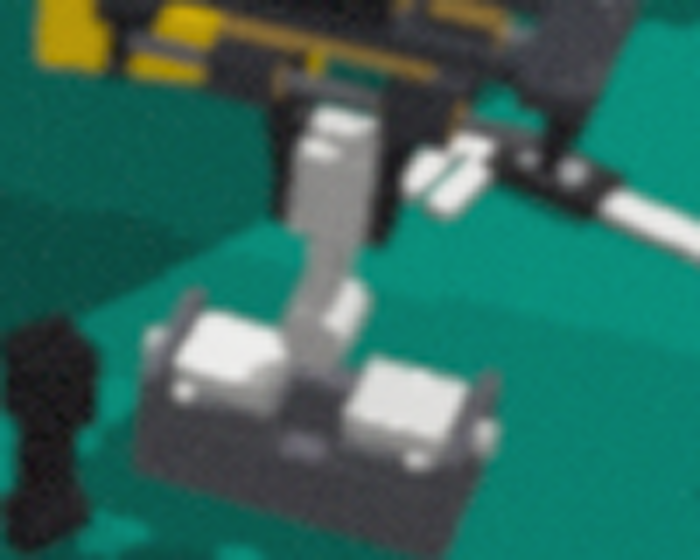

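The foot is at (325,325), against an expected (317,319). It hangs upright above the open trough, both jaws are back, and the wrist carries only the anvil's weight. Handing in.

```bash
python3 -c "
from h import *
print(ctrl.close_job())"
```

```text
the job is handed in; nothing more can be done
None
```

I rocked the square-headed anvil free, with both jaws pushed back, and handed the job in with it gripped, upright and still, its foot about 15 mm above the jaw tops; the hand-in gave no verdict.

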